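# Clamp the lens carrier to the slotted rail with its T-bolt

## Robot

A 6-joint arm with a two-finger parallel gripper is mounted at the origin on a cart in front of the work surface, level with it; the furniture and walls round the work are solid. World frame = base frame: x ahead of the robot, y to its left, z up, the work surface at z = 0. Lengths are in m, angles in rad, forces in N, time in s.
With the tool pointing down it reaches from about 0.2 to 0.875 m from the base axis. Payload 3.4 kg.
Tool frame: the origin (TCP) lies at the very end of the fingers, on their centre line; the grasp point (between the pads) lies 19 mm behind it; x points along the fingers, y is the direction in which the jaws open and shut, and the axes are right-handed (so a half turn about x gives the same grasp; the last joint's range is limited). The gripper opens to 94 mm and grips with 3 to 60 N. Pads are 16 mm wide; open, the fingers measure 119 mm over their backs; the gripper's body (75 mm by 177 mm) begins 78 mm behind the grasp point.
Start: joints at [1.212, 0.276, 1.505, -0, 1.361, -0.121], TCP at [0.135, 0.559, 0.205] pointing down, gripper open.
Joint ranges: [-2.89, 2.89], [-0.75, 2.08], [0.22, 2.7], [-1.18, 4.32], [0.11, 2.71], [-2.7, 2.7]. Speed limits (rad/s): [2.57, 2.57, 3.14, 3.14, 3.14, 3.14].

## Interface

Orientations are given as a 3x3 rotation matrix whose columns are the frame's x, y, z axes.
In Python, from bench import sensors, vision, job gives the robot as it stands.
- The arm moves only by the tool move_arm, never from a script. Its argument "steps" is a list of rows, each a list of 7 numbers: the finger opening in m, from 0 to 0.094, then the shift along the tool's x, y, z in m, then the turn, a rotation vector about the tool's x, y, z in rad. A call has 1 to 20 rows; each row is the pose to reach, as a shift and turn from the pose measured when the call began, along the tool's axes at that moment; what a row does not reach only later rows make up. A row lasts 1/10 s, in which the tool goes at most 50 mm and 8.59 degrees, less where a joint would pass 70% of its speed; a pose out of reach is approached as far as the arm can. A call with a gripper value outside its range is refused whole. The fingers move at their own pace and stop on an object; the grip force is fixed at half the most. Time passes only in rows, so rows that repeat a pose let the fingers close. It gives the time, the measured TCP pose, the force and the opening at its end, in the units of the state.
- sensors.read_state(): the state, without advancing time (a new reading comes with each control period).
- vision.capture(name): name is "scene" or "side" or "wrist"; returns a dict with "image" (420x560x3 uint8, red, green, blue), "fx", "fy", "cx", "cy" (pixels), "D" ([k1, k2, p1, p2, k3] as OpenCV has them; the pictures are not rectified), "R" (3x3) and "t" (3): a world point X has camera coordinates R X + t. Camera axes: x right, y down, z forward; pixel columns grow to the right and rows downward; lengths in m; the calibration is good to about 2 mm. A picture is of the moment at which its call begins. There is no depth.
- job.job_done(): hands the job in, once; it reports no verdict.
Trained networks look in a picture, given as the dict that the camera call returned (one of the last four; its "shot" number tells which), for a name from the list of things; names that differ only in an ending like _2 or _b are one class to them, and where a whole thing is asked for, a point or a joint stands for the part that bears it (a point fixed in the world has none). Each returns a list of dicts, best first, with "score" (0 to 1); they miss things now and then, are a little off and sometimes report something else, mostly with a low value. They report only what shows in the picture. A call takes as long as a camera call. They do not tell look-alikes from the thing itself.
- vision.regions_of(name, picture): "mask" (420x560 bool, what is visible of it) and "box" ([left, top, right, bottom] in pixels, round what is visible of it).
The state is a dict: "t": time; "joint_pos": joint angles; "joint_velocities": joint speeds; "joint_efforts": joint torques, N m; "ee_pos": TCP position; "tcp_rot": TCP orientation; "force": force on the tool from outside, world axes, zero at the start; "torque": the same for the moment, N m; "gripper_width": finger opening in m.
Only numpy, scipy, OpenCV 4.12 (cv2) and the standard library are available. Lean on these libraries where they do the work, as an engineer would, in place of code of your own. Each camera call takes 0.05 s, during which the arm holds its last target.

## Task

Fasten the lens carrier to the aluminium rail: take the T-bolt by its wing nut from the wooden block, lower its head through the carrier's open fork into the rail's slot, and turn it a quarter turn clockwise so that the head sits crosswise under the slot's lips. Then go on turning the wing nut clockwise until the washer clamps the carrier firmly, and let go. Leave the carrier where it stands on the rail and do not disturb the flask, dish and stopper nearby.

Things in the scene. Friction and masses are not known exactly. Their poses are not given: they have to be found in the camera images.
- rail: Fixed aluminium T-slot rail, 280 long (its x axis) x 66 wide x 26 mm high, four screw lugs at its foot. Origin: centre of its underside; z up. A slot runs along the middle of its whole top: mouth 21 mm wide between two lips 6 mm thick, below them a cavity 36.6 mm wide, 6 to 20 mm above the table.
- carrier: Loose dark steel lens carrier (about 0.6 kg) astride the rail, free to slide along it: plate 150 (x axis) x 80 x 8 mm, skirts down the rail's sides. Origin: centre of the plate's underside, on the rail's top; z up. Its -x end is an open fork, 21 wide x 48 mm long, above the slot. Near its +x end a post with a round lens, 52 mm wide, reaches 95 mm above the origin, 101 mm from the fork point.
- fork (a point): Where the bolt belongs: on the centre line of the carrier's fork, 22 mm in from its open end, at the height of the plate's top face (34 mm above the table). Axes as the carrier's.
- block: Fixed light wooden block, 75 x 60 x 30 mm, origin at the centre of its underside, with a rectangular pocket 38 (x axis) x 22 mm, 16 mm deep, in which the bolt's head stands.
- t_bolt: T-bolt standing upright in the block's pocket, head along the pocket. Origin: centre of the head's underside; x: along the head; z: up the shank. Steel head 34 (x) x 18 x 7 mm, shank 10 mm thick, with washer and wing nut; 71 mm high, 0.2 kg. Nut and bolt turn together (thread friction 0.1 N m) until the head jams in the rail; then the nut runs down the thread.
- bolt_head (a point): Centre of the bolt's head, 3.5 mm above its underside; axes as the bolt's. Two opposite corners are rounded: in the rail's cavity it turns clockwise (from above) and jams crosswise a little past a quarter turn (about 100 degrees); anticlockwise it jams before it is crosswise. With the washer resting on the carrier the head's top is about 1 mm below the lips, free to turn.
- knob (a point): Centre of the wing nut's grip: a black upright plate 46 (x axis) x 12 (y, the thickness to pinch) x 28 mm high, at the start in line with the head and 47.4 mm above the head's underside. Below it a hub 22 mm across, then a washer 34 mm across and 3 mm thick, its underside 25 mm below this point (22.4 mm above the head's underside). It turns with the nut.
- wing_nut (a joint): Angle of the wing nut on the bolt (rad), 0 at the start, growing as it is turned clockwise seen from above (tightened), which brings washer and head 1.6 mm per rad closer. At about 0.8 the head is pulled against the lips and the washer clamps; at 1.3 it is firm (about 25 N), at 1.7 about 50 N. It stays where it is left; turned beyond 2 it springs back to about 2.
- erlenmeyer: Bystander: conical glass flask, 63 mm across, 105 mm high, origin under its centre.
- evaporating_dish: Bystander: white porcelain dish, 72 x 68 x 29 mm, origin under its centre.
- stopper_1: Bystander: rubber stopper, 27 mm across, 26 mm high, origin under its centre.
Things that resemble listed ones, but are neither listed nor needed, are in the scene too. What is shaped like the t_bolt but blue or yellow is not meant. Leave any purple look-alike of the carrier alone.

How it is judged:
By the outcome, as a careful person would: the job done as asked, in the order asked, and still so for the second after the job is handed in, with the robot touching nothing.
It also fails if it takes over 64 s, if anything falls off the work surface, if the arm or the gripper's body presses on something with over 40 N, if the wrist force passes 120 N, or if a joint passes its speed limit or range.

## Working session

There is one attempt and no reset: what is moved stays moved. The work goes in short steps, Python scripts to look and compute and a tool call to move; the robot and the scene stay as the last step left them, time stands still between calls to the robot, and variables do not carry over. Pictures are saved under pics/ and viewed, and the job is handed in when it is done.

Besides the shell and the picture viewer there is one more tool, called after ">>>" by a JSON object that holds its "api" and its "payload", one argument or row to a line. move_arm: Moves the arm, as the interface text tells. Its arguments: {"type":"object","properties":{"steps":{"type":"array"}},"required":["steps"]}

```bash
mkdir -p pics; cat > h.py <<'E'
import numpy as np, cv2, pickle
from bench import sensors, vision, job
def save(n,im): cv2.imwrite(f'pics/{n}.png',cv2.cvtColor(im,cv2.COLOR_RGB2BGR))
def K(c): return np.array([[c['fx'],0,c['cx']],[0,c['fy'],c['cy']],[0,0,1.]])
def proj(c,P):
    P=np.atleast_2d(np.array(P,float)); r,_=cv2.Rodrigues(np.array(c['R'],float))
    return cv2.projectPoints(P,r,np.array(c['t'],float),K(c),np.array(c['D'],float))[0][:,0]
def ray(c,uv):
    p=cv2.undistortPoints(np.array([[uv]],float),K(c),np.array(c['D'],float))[0,0]
    R=np.array(c['R']);o=-R.T@np.array(c['t']); d=R.T@np.array([p[0],p[1],1]); return o,d
def onz(c,uv,z):
    o,d=ray(c,uv); return o+d*(z-o[2])/d[2]
E
python3 - <<'E'
from h import *
cs={}
for n in ['scene','side','wrist']:
    c=vision.capture(n); save(n+'0',c['image']); cs[n]=c
    print(n,-np.array(c['R']).T@np.array(c['t']),c['fx'])
    for t in ['t_bolt','carrier','block','rail','knob','erlenmeyer','evaporating_dish','stopper_1']:
        for r in vision.regions_of(t,c): 
            if r['score']>.2: print(' ',t,round(r['score'],2),np.round(r['box']))
pickle.dump(cs,open('c0.pkl','wb'))
s=sensors.read_state();print(s)
E
```

```text
scene [0.17637927 0.75601543 0.84372773] 498.7178446837652
  t_bolt 0.88 [246. 329. 271. 358.]
  t_bolt 0.64 [250. 263. 265. 297.]
  carrier 0.68 [291. 166. 361. 229.]
  carrier 0.54 [274. 292. 301. 311.]
  block 0.66 [267. 303. 311. 338.]
  rail 0.55 [269. 177. 378. 241.]
  knob 0.77 [274. 294. 300. 312.]
  knob 0.64 [251. 331. 273. 349.]
  knob 0.48 [277. 292. 299. 318.]
  erlenmeyer 0.73 [391. 164. 415. 184.]
  erlenmeyer 0.59 [184. 208. 214. 252.]
  evaporating_dish 0.94 [391. 164. 418. 182.]
side [0.3164499  1.00314182 0.69961704] 506.782988857088
  t_bolt 0.94 [306. 276. 331. 303.]
  t_bolt 0.84 [286. 312. 316. 347.]
  t_bolt 0.56 [272. 257. 287. 298.]
  carrier 0.61 [226. 142. 275. 197.]
  carrier 0.58 [280. 175. 342. 227.]
  carrier 0.39 [309. 278. 330. 297.]
  block 0.66 [297. 284. 343. 322.]
  rail 0.97 [256. 195. 369. 238.]
  knob 0.64 [288. 314. 313. 335.]
  knob 0.62 [273. 268. 281. 285.]
  knob 0.6 [310. 278. 333. 294.]
  knob 0.4 [309. 275. 330. 303.]
  erlenmeyer 0.65 [186. 238. 215. 259.]
  erlenmeyer 0.26 [281. 176. 344. 226.]
  evaporating_dish 0.63 [364. 177. 385.
[... 267 characters left out ...]
41e+00, -1.20968929e-01]), 'joint_velocities': array([ 9.32752607e-04, -2.88317315e-04, -7.20319519e-05,  2.46665559e-04,
        3.53368391e-04,  1.70812055e-04]), 'joint_efforts': array([-2.57476502e-03, -4.04478371e+01, -2.37497520e+01,  7.02540041e-02,
        2.50120374e-02, -2.70226082e-05]), 'ee_pos': array([0.13547563, 0.55884264, 0.20547591]), 'tcp_rot': array([[ 2.00389982e-05,  2.35610633e-01,  9.71847534e-01],
       [ 4.62622065e-05,  9.71847533e-01, -2.35610634e-01],
       [-9.99999999e-01,  4.96812124e-05,  8.57498323e-06]]), 'force': array([-0.86296862,  0.30831998, -0.7708725 ]), 'torque': array([-0.02519611,  0.0321057 ,  0.01788869]), 'gripper_width': 0.09393405196647737}
```

```bash
python3 - <<'E'
from h import *
cs=pickle.load(open('c0.pkl','rb'))
for n in ['scene','side']:
    im=cs[n]['image'][130:380,150:450]; save(n+'0z',cv2.resize(im,None,fx=2.4,fy=2.4,interpolation=cv2.INTER_CUBIC)[:600,:800])
E
```

```text
(no output)
```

View pics/scene0.png

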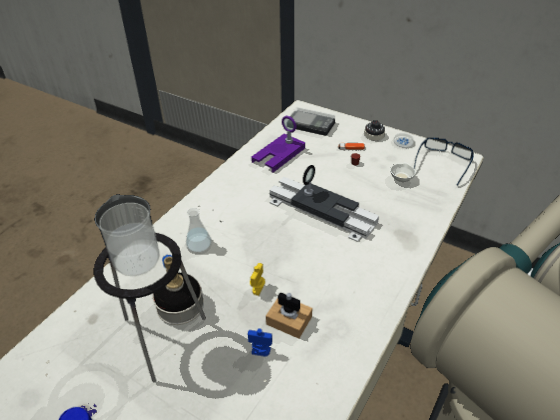

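View pics/side0.png

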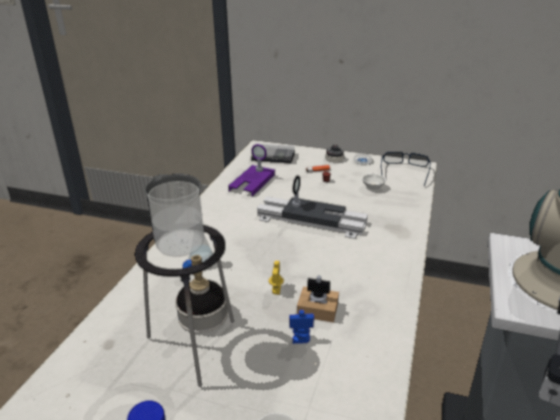

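View pics/wrist0.png

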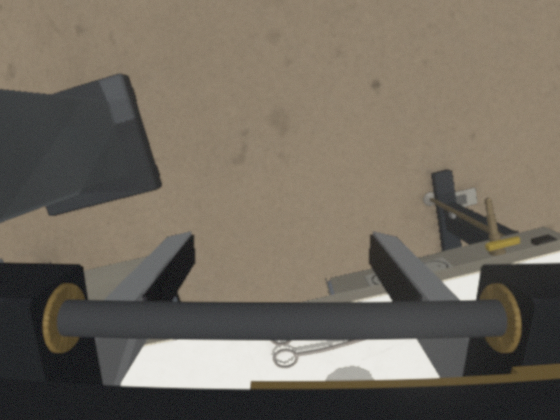

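```bash
ls pics
```

```text
scene0.png
scene0z.png
side0.png
side0z.png
wrist0.png
```

View pics/scene0z.png

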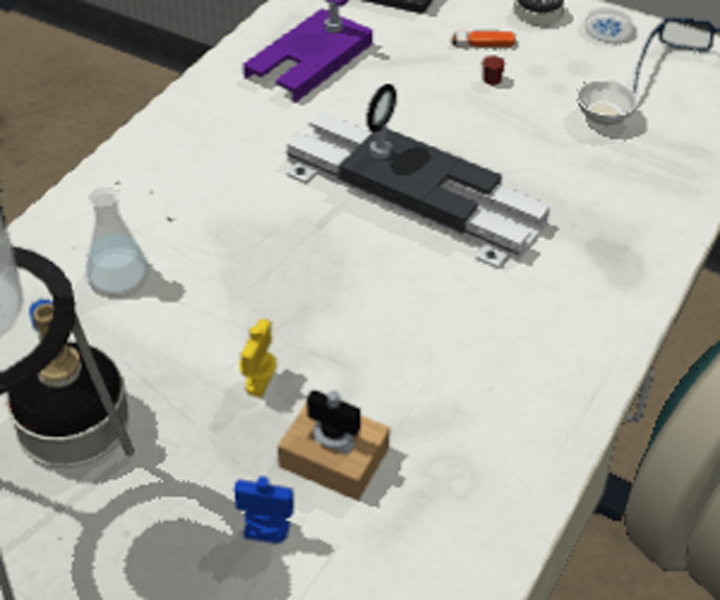

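View pics/side0z.png

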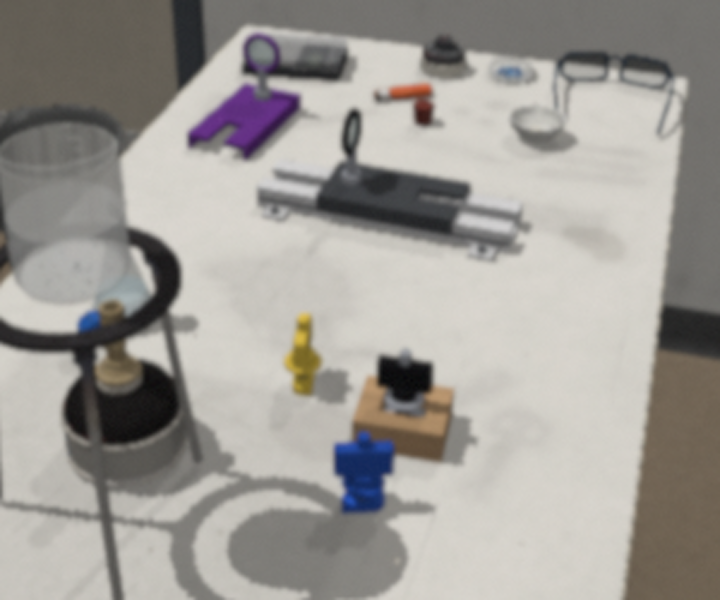

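```bash
python3 - <<'E'
from h import *
cs=pickle.load(open('c0.pkl','rb'))
for n,pts in {'scene':{'knobtop':((333,397),.1),'blockTL':((279,450),.03),'flask':((115,285),0.0),'yellow':((258,388),0),'blue':((268,535),0),'forktip1':((499,180),.034),'forktip2':((470,218),.034),'railend1':((548,212),.026),'railend2':((530,250),.026),'railfar':((288,150),.026),'lens':((381,150),.034),'car_far':((342,170),.034)},
 'side':{'knobc':((405,378),.07),'yellow':((304,385),0),'blue':((363,505),0),'forktip1':((468,188),.034),'forktip2':((455,225),.034),'railend1':((522,210),.026),'railend2':((515,240),.026)}}.items():
    for k,(p,z) in pts.items(): print(n,k,np.round(onz(cs[n],(p[0]/2.4+150,p[1]/2.4+130),z),3))
E
```

```text
scene knobtop [0.48  0.255 0.1  ]
scene blockTL [0.519 0.278 0.03 ]
scene flask [0.773 0.179 0.   ]
scene yellow [0.584 0.214 0.   ]
scene blue [0.494 0.335 0.   ]
scene forktip1 [ 0.504 -0.114  0.034]
scene forktip2 [ 0.504 -0.048  0.034]
scene railend1 [ 0.444 -0.103  0.026]
scene railend2 [ 0.438 -0.045  0.026]
scene railfar [ 0.72  -0.053  0.026]
scene lens [ 0.631 -0.094  0.034]
scene car_far [ 0.65  -0.046  0.034]
side knobc [0.484 0.257 0.07 ]
side yellow [0.586 0.21  0.   ]
side blue [0.497 0.334 0.   ]
side forktip1 [ 0.506 -0.112  0.034]
side forktip2 [ 0.504 -0.035  0.034]
side railend1 [ 0.445 -0.097  0.026]
side railend2 [ 0.442 -0.037  0.026]
```

```bash
python3 - <<'E'
from h import *
cs=pickle.load(open('c0.pkl','rb'))
for k,p,z in [('foot1',(155,383),0),('foot2',(205,322),0),('foot3',(125,325),0),('jar',(180,315),0),('ringR',(178,262),.2),('ringb',(130,296),.2),('beaktop',(125,200),.25)]: print(k,np.round(onz(cs['scene'],p,z),3))
for n,p in [('scene',(130,265)),('side',(180,248))]:
  print(ray(cs[n],p))
for n in ['scene','side']:
  c=cs[n]; im=c['image']; a=(225,250,335,370) if n=='scene' else (255,245,365,360)
  save(n+'bz',cv2.resize(im[a[1]:a[3],a[0]:a[2]],None,fx=5,fy=5,interpolation=cv2.INTER_CUBIC))
E
```

```text
foot1 [0.628 0.491 0.   ]
foot2 [0.632 0.334 0.   ]
foot3 [0.768 0.426 0.   ]
jar [0.687 0.347 0.   ]
ringR [0.642 0.359 0.2  ]
ringb [0.662 0.458 0.2  ]
beaktop [0.791 0.322 0.25 ]
(array([0.17637927, 0.75601543, 0.84372773]), array([ 0.621275  , -0.40564089, -0.74964794]))
(array([0.3164499 , 1.00314182, 0.69961704]), array([ 0.4447173 , -0.72029573, -0.57672095]))
```

View pics/scenebz.png

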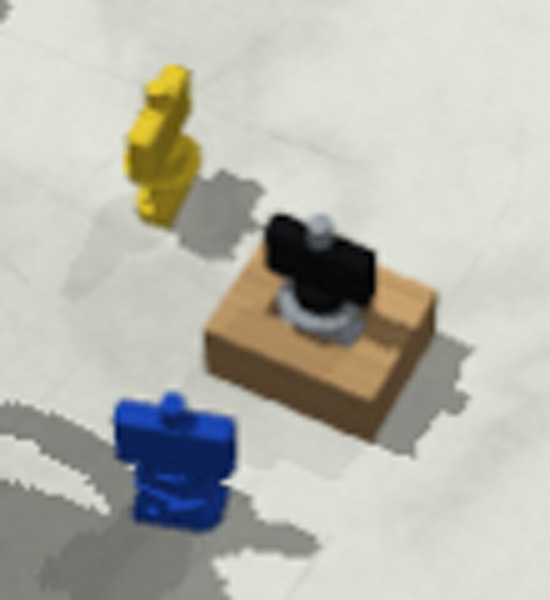

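The bolt in the block (black nut, grey washer; scene 289,304) is the target. The blue (260,342) and yellow (258,278) ones are look-alikes. I'm moving the wrist camera over it.

>>> {"api": "move_arm", "payload": {
  "steps": [
    [0.094, 0, -0.02, 0.044, 0, 0, 0],
    [0.094, 0, -0.041, 0.089, 0, 0, 0],
    [0.094, 0, -0.061, 0.134, 0, 0, 0],
    [0.094, 0, -0.082, 0.178, 0, 0, 0],
    [0.06, 0, -0.102, 0.223, 0, 0, 0],
    [0.04, 0, -0.123, 0.268, 0, 0, 0],
    [0.04, 0, -0.143, 0.312, 0, 0, 0],
    [0.04, 0, -0.164, 0.357, 0, 0, 0],
    [0.04, 0, -0.184, 0.401, 0, 0, 0],
    [0.04, 0, -0.205, 0.446, 0, 0, 0],
    [0.04, 0, -0.205, 0.446, 0, 0, 0],
    [0.04, 0, -0.205, 0.446, 0, 0, 0],
    [0.04, 0, -0.205, 0.446, 0, 0, 0]
  ]
}}

```text
t: 2.65
ee_pos: [0.5196, 0.2551, 0.2054]
tcp_rot: [[-0.001, 0.235, 0.972], [0.0, 0.972, -0.235], [-1.0, 0.0, -0.001]]
force: [-0.4, 0.3, -0.3]
gripper_width: 0.0398
```

```bash
python3 - <<'E'
from h import *
c=vision.capture('wrist'); save('w1',c['image']); pickle.dump(c,open('w1.pkl','wb'))
s=sensors.read_state();print(s['t'],s['joint_pos'],s['ee_pos'],s['tcp_rot'],s['joint_velocities'])
print(proj(c,[[.487,.255,.06],[.487,.255,.03]]), -np.array(c['R']).T@c['t'])
for n in ['t_bolt','knob','block']:
  for r in vision.regions_of(n,c): print(n,r['score'],r['box'])
E
```

```text
2.7 [ 3.36466193e-01  2.81880618e-01  1.49620959e+00  6.70450790e-04
  1.36398052e+00 -9.98037167e-01] [0.51940807 0.25546515 0.20553884] [[-6.67859823e-04  2.34234315e-01  9.72179942e-01]
 [ 4.61547213e-04  9.72180127e-01 -2.34234043e-01]
 [-9.99999670e-01  2.92271437e-04 -7.57390243e-04]] [ 0.01146923 -0.00407186  0.0007398  -0.00280408 -0.00141416 -0.00035455]
[[273.01398988 161.07577825]
 [273.72162869 157.90773375]] [0.45533516 0.27073617 0.38512005]
t_bolt 0.72 [241.1, 243.2, 272.0, 284.2]
t_bolt 0.65 [245.5, 142.4, 278.6, 194.4]
t_bolt 0.56 [334.2, 127.6, 377.2, 179.8]
knob 0.97 [241.2, 252.0, 274.5, 285.5]
knob 0.69 [245.2, 141.1, 275.8, 195.2]
block 0.81 [220.8, 119.8, 303.6, 208.4]
```

View pics/w1.png

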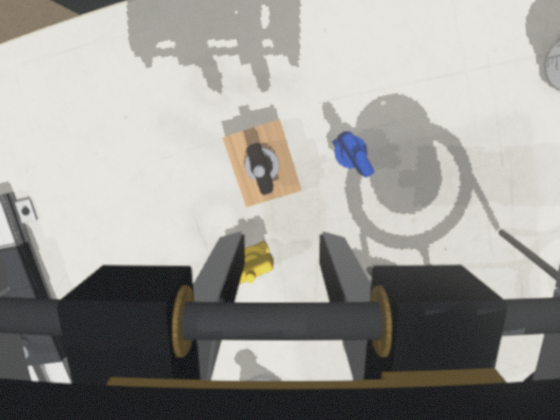

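```bash
python3 - <<'E'
from h import *
c=pickle.load(open('w1.pkl','rb'))
im=c['image'][100:220,205:325]; save('w1z',cv2.resize(im,None,fx=5,fy=5,interpolation=cv2.INTER_CUBIC))
E
```

```text
(no output)
```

View pics/w1z.png

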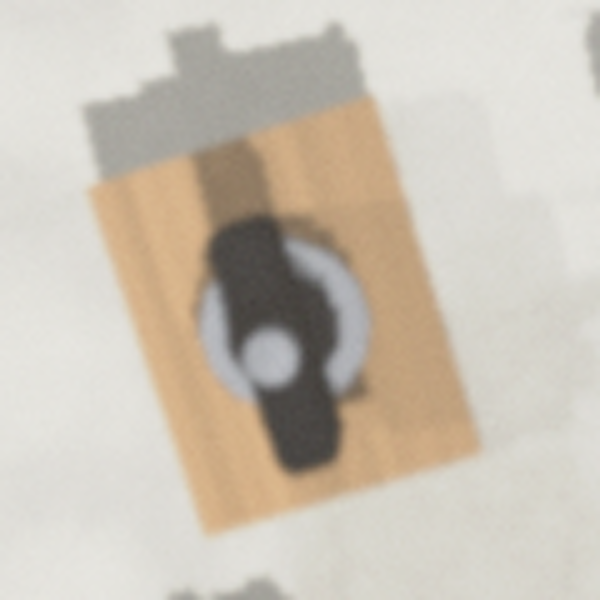

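```bash
python3 - <<'E'
from h import *
c=pickle.load(open('w1.pkl','rb'))
f=lambda p,z:onz(c,(p[0]/5+205,p[1]/5+100),z)
P=[f(p,.03) for p in [(92,188),(372,97),(480,450),(210,533)]]
print(np.round(P,4),np.mean(P,0)); d=P[3]-P[0]+P[2]-P[1];print('yaw',np.degrees(np.arctan2(d[1],d[0])),np.linalg.norm(d)/2,np.linalg.norm(P[1]-P[0]))
print('washer',f((285,320),.039),'tip',f((271,357),.085))
a=f((245,224),.0754);b=f((313,470),.0754);e=b-a
print('plate',(a+b)/2,np.linalg.norm(e),np.degrees(np.arctan2(e[1],e[0])))
E
```

```text
[[0.4556 0.2112 0.03  ]
 [0.4516 0.2695 0.03  ]
 [0.5254 0.2743 0.03  ]
 [0.5293 0.2161 0.03  ]] [0.49045712 0.24275881 0.03      ]
yaw 3.7786176836053698 0.07391445742813463 0.05839968929610961
washer [0.48928937 0.2427816  0.039     ] tip [0.49035866 0.24260881 0.085     ]
plate [0.49040967 0.24352271 0.0754    ] 0.04510528731637624 1.1553789177050027
```

>>> {"api": "move_arm", "payload": {
  "steps": [
    [0.04, 0.02, -0.01, -0.013, -0.14, 0, 0],
    [0.04, 0.05, -0.019, -0.026, -0.28, 0, 0],
    [0.04, 0.09, -0.019, -0.026, -0.28, 0, 0],
    [0.04, 0.115, -0.019, -0.026, -0.28, 0, 0],
    [0.04, 0.135, -0.019, -0.026, -0.28, 0, 0],
    [0.04, 0.155, -0.019, -0.026, -0.28, 0, 0],
    [0.04, 0.155, -0.019, -0.026, -0.28, 0, 0],
    [0.04, 0.155, -0.019, -0.026, -0.28, 0, 0]
  ]
}}

```text
t: 3.65
ee_pos: [0.4896, 0.2438, 0.0511]
tcp_rot: [[0.0, -0.045, 0.999], [0.0, 0.999, 0.045], [-1.0, 0.0, 0.0]]
force: [-0.3, -0.1, 0.4]
gripper_width: 0.0402
```

```bash
python3 - <<'E'
from h import *
s=sensors.read_state();print(s['t'],s['joint_pos'],s['ee_pos'],s['tcp_rot'])
for n in ['wrist','side']:
  c=vision.capture(n); save(n+'2',c['image']); pickle.dump(c,open(n+'2.pkl','wb'))
  u=proj(c,[s['ee_pos']])[0].astype(int);print(u)
  a=c['image'][max(u[1]-60,0):u[1]+60,max(0,u[0]-60):u[0]+60]; save(n+'2z',cv2.resize(a,None,fx=5,fy=5,interpolation=cv2.INTER_CUBIC))
E
```

```text
3.65 [ 3.34603894e-01  3.65702789e-01  1.79174841e+00  3.93513787e-04
  9.83932318e-01 -1.28164387e+00] [0.48960013 0.24383303 0.05111188] [[ 8.99632173e-05 -4.52181585e-02  9.98977132e-01]
 [ 3.78189254e-04  9.98977066e-01  4.52181215e-02]
 [-9.99999924e-01  3.73734448e-04  1.06972213e-04]]
[281 248]
[317 290]
```

View pics/wrist2.png

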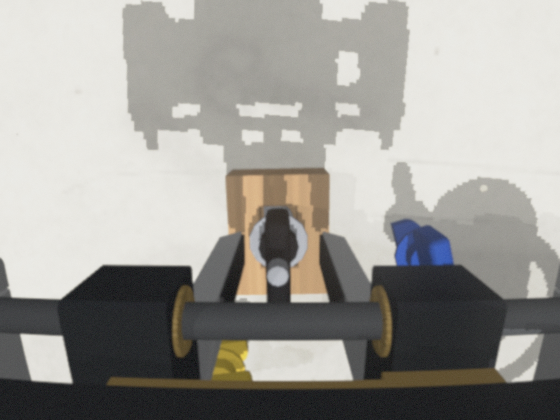

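View pics/side2z.png

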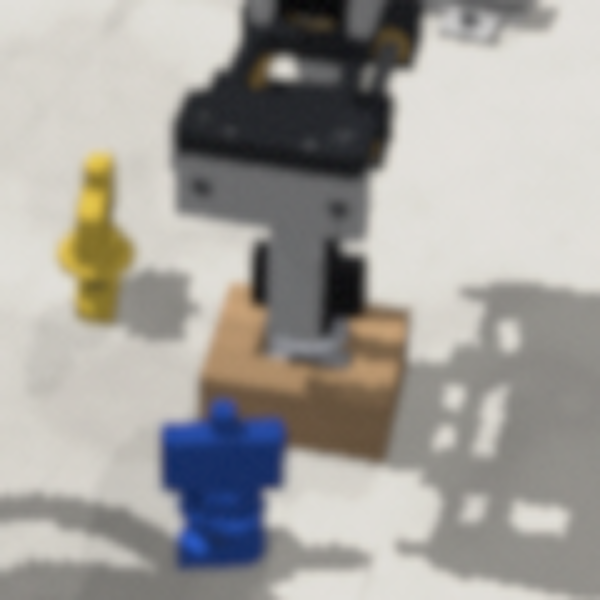

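>>> {"api": "move_arm", "payload": {
  "steps": [
    [0.0, 0, 0, 0, 0, 0, 0],
    [0.0, 0, 0, 0, 0, 0, 0],
    [0.0, 0, 0, 0, 0, 0, 0],
    [0.0, 0, 0, 0, 0, 0, 0],
    [0.0, 0, 0, 0, 0, 0, 0],
    [0.0, 0, 0, 0, 0, 0, 0],
    [0.0, 0, 0, 0, 0, 0, 0],
    [0.0, -0.02, 0, 0, 0, 0, 0],
    [0.0, -0.05, 0, 0, 0, 0, 0],
    [0.0, -0.08, 0, 0, 0, 0, 0],
    [0.0, -0.11, 0, 0, 0, 0, 0],
    [0.0, -0.14, 0, 0, 0, 0, 0],
    [0.0, -0.15, 0, 0, 0, 0, 0],
    [0.0, -0.15, 0, 0, 0, 0, 0],
    [0.0, -0.15, 0, 0, 0, 0, 0]
  ]
}}

```text
t: 5.25
ee_pos: [0.4892, 0.2435, 0.2004]
tcp_rot: [[-0.0, -0.045, 0.999], [0.0, 0.999, 0.045], [-1.0, 0.0, -0.0]]
force: [0.1, -0.1, -3.1]
gripper_width: 0.012
```

```bash
python3 - <<'E'
from h import *
s=sensors.read_state();print(s['t'],s['joint_pos'],s['ee_pos'],s['tcp_rot'],s['force'])
for n in ['wrist','side','scene']:
  c=vision.capture(n); save(n+'3',c['image']); pickle.dump(c,open(n+'3.pkl','wb'))
  u=proj(c,[s['ee_pos']])[0].astype(int);print(n,u)
  a=c['image'][max(u[1]-60,0):u[1]+60,max(0,u[0]-60):u[0]+60]; save(n+'3z',cv2.resize(a,None,fx=5,fy=5,interpolation=cv2.INTER_CUBIC))
E
```

```text
5.25 [ 3.34124982e-01  2.36088836e-01  1.57358977e+00  3.92840184e-04
  1.33219092e+00 -1.28161394e+00] [0.48924662 0.24345762 0.20037316] [[-3.86729131e-04 -4.48346022e-02  9.98994349e-01]
 [ 2.69806384e-04  9.98994382e-01  4.48347081e-02]
 [-9.99999889e-01  2.86873941e-04 -3.74243568e-04]] [ 0.07501137 -0.07675341 -3.06860698]
wrist [281 248]
side [319 226]
scene [287 252]
```

View pics/wrist3.png

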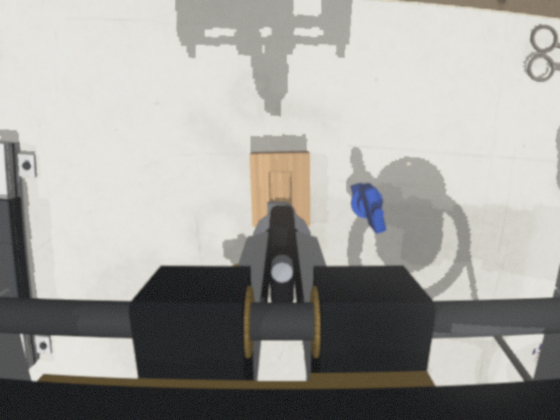

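View pics/side3z.png

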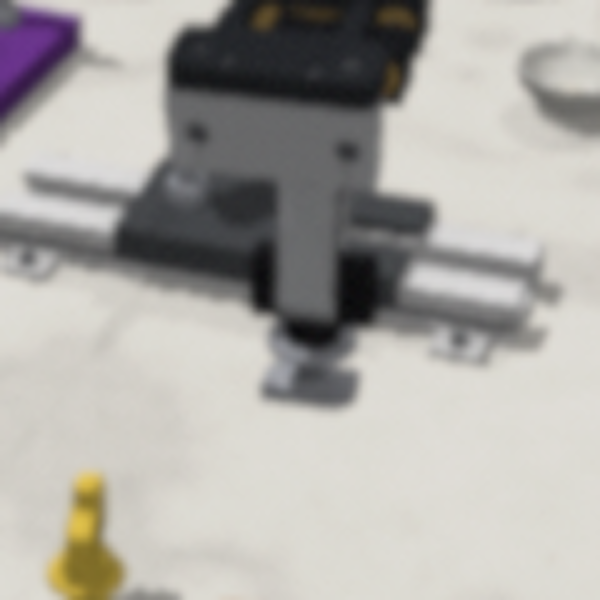

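View pics/scene3z.png

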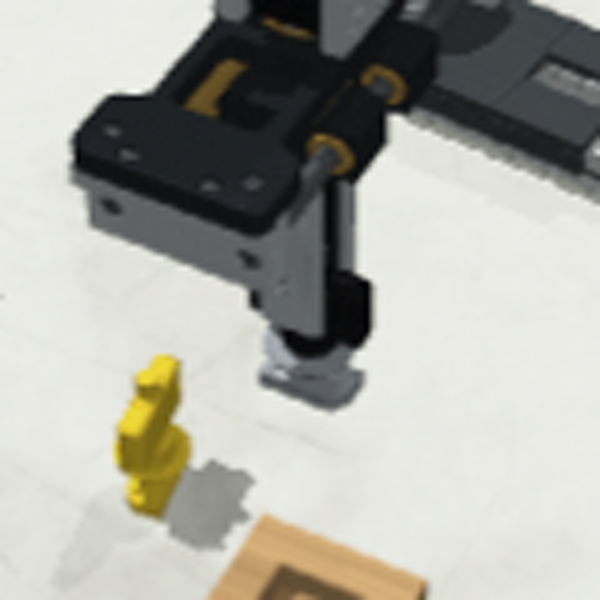

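>>> {"api": "move_arm", "payload": {
  "steps": [
    [0, -0.01, -0.02, 0.005, 0, 0, 0],
    [0, -0.02, -0.06, 0.016, 0.01, 0, 0],
    [0, -0.02, -0.1, 0.027, 0.02, 0, 0],
    [0, -0.02, -0.14, 0.038, 0.03, 0, 0],
    [0, -0.02, -0.18, 0.048, 0.04, 0, 0],
    [0, -0.02, -0.22, 0.059, 0.05, 0, 0],
    [0, -0.02, -0.26, 0.07, 0.06, 0, 0],
    [0, -0.02, -0.3, 0.081, 0.06, 0, 0],
    [0, -0.02, -0.323, 0.087, 0.06, 0, 0],
    [0, -0.02, -0.323, 0.087, 0.06, 0, 0],
    [0, -0.02, -0.323, 0.087, 0.06, 0, 0]
  ]
}}

```text
t: 6.5
ee_pos: [0.59, -0.0753, 0.2186]
tcp_rot: [[-0.004, 0.016, 1.0], [0.002, 1.0, -0.016], [-1.0, 0.001, -0.004]]
force: [-0.6, -0.2, -0.7]
gripper_width: 0.0119
```

```bash
python3 - <<'E'
from h import *
s=sensors.read_state();print(s['t'],s['joint_pos'],s['ee_pos'],s['tcp_rot'],s['force'])
c=vision.capture('wrist'); save('w4',c['image']); pickle.dump((c,s),open('w4.pkl','wb'))
print(proj(c,[[.526,-.075,.034],s['ee_pos']]))
print(onz(c,(282,270),s['ee_pos'][2]+.0346))
E
```

```text
6.5 [-2.44252985e-01  3.01470150e-01  1.43541223e+00  5.54953603e-04
  1.40888498e+00 -1.79867161e+00] [ 0.5899665  -0.07529357  0.21858302] [[-0.00391831  0.01647045  0.99985668]
 [ 0.001541    0.99986326 -0.01646452]
 [-0.99999114  0.00147627 -0.00394315]] [-0.61158421 -0.24291132 -0.66377271]
[[280.44491306 125.52225029]
 [281.23928301 248.45106072]]
[ 0.58746773 -0.07493036  0.25318302]
```

View pics/w4.png

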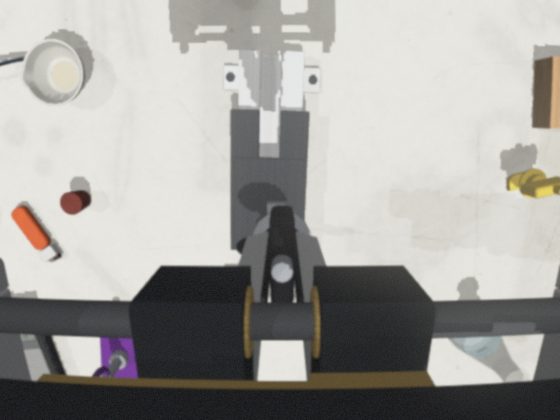

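```bash
python3 - <<'E'
from h import *
c,s=pickle.load(open('w4.pkl','rb'))
im=c['image'][40:180,200:340]; save('w4z',cv2.resize(im,None,fx=4,fy=4,interpolation=cv2.INTER_CUBIC))
im=c['image'][190:310,220:340]; save('w4y',cv2.resize(im,None,fx=4,fy=4,interpolation=cv2.INTER_CUBIC))
E
```

```text
(no output)
```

View pics/w4z.png

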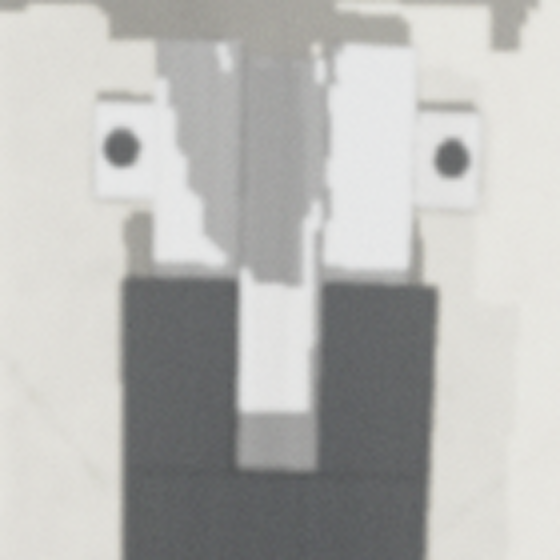

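View pics/w4y.png

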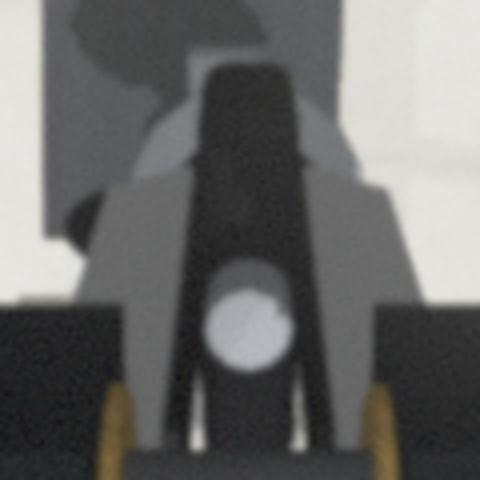

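```bash
python3 - <<'E'
from h import *
c,s=pickle.load(open('w4.pkl','rb'))
f=lambda x,y:onz(c,(x/4+200,y/4+40),.034)
for n,p in dict(outL=(122,279),outR=(437,287),fL=(238,281),fR=(321,285),iL=(236,470),iR=(319,470),oLb=(124,540),oRb=(424,540)).items(): print(n,np.round(f(*p),4))
a=(f(238,281)+f(321,285))/2;b=(f(236,470)+f(319,470))/2;d=b-a;print(a,b,np.linalg.norm(d),np.degrees(np.arctan2(d[1],d[0])))
print('hole', onz(c,(121/4+200,148/4+40),.003),onz(c,(452/4+200,158/4+40),.003))
print('tip',onz(c,(282.2,272.5),s['ee_pos'][2]+.0346))
tb=onz(c,(282,272.5),s['ee_pos'][2]+.0346);print(np.array(s['tcp_rot']).T@(tb-s['ee_pos']))
E
```

```text
outL [ 0.5095 -0.1249  0.034 ]
outR [ 0.5128 -0.0458  0.034 ]
fL [ 0.5106 -0.0958  0.034 ]
fR [ 0.5119 -0.075   0.034 ]
iL [ 0.5579 -0.0976  0.034 ]
iR [ 0.5583 -0.0762  0.034 ]
oLb [ 0.5756 -0.1273  0.034 ]
oRb [ 0.5769 -0.0492  0.034 ]
[ 0.51122787 -0.08537041  0.034     ] [ 0.55812777 -0.08693207  0.034     ] 0.04692589237108676 -1.9071068470772874
hole [ 0.4738122  -0.12808576  0.003     ] [ 0.4779362  -0.03930572  0.003     ]
tip [ 0.58866431 -0.07486022  0.25318302]
[-0.03459405  0.00037421 -0.00144557]
```

>>> {"api": "move_arm", "payload": {
  "steps": [
    [0, 0.01, -0.004, -0.02, 0.012, -0.002, 0],
    [0, 0.02, -0.012, -0.055, 0.024, -0.004, -0.0015],
    [0, 0.05, -0.012, -0.055, 0.024, -0.004, -0.0015],
    [0, 0.08, -0.012, -0.055, 0.024, -0.004, -0.0015],
    [0, 0.11, -0.012, -0.055, 0.024, -0.004, -0.0015],
    [0, 0.13, -0.012, -0.055, 0.024, -0.004, -0.0015],
    [0, 0.138, -0.012, -0.055, 0.024, -0.004, -0.0015],
    [0, 0.138, -0.012, -0.055, 0.024, -0.004, -0.0015],
    [0, 0.138, -0.012, -0.055, 0.024, -0.004, -0.0015],
    [0, 0.138, -0.012, -0.055, 0.024, -0.004, -0.0015]
  ]
}}

```text
t: 7.55
ee_pos: [0.5353, -0.0855, 0.0825]
tcp_rot: [[0.003, 0.039, 0.999], [-0.001, 0.999, -0.039], [-1.0, -0.001, 0.003]]
force: [0.4, -0.1, -1.2]
gripper_width: 0.0118
```

```bash
python3 - <<'E'
from h import *
s=sensors.read_state();print(s['t'],s['joint_pos'],s['ee_pos'],s['tcp_rot'],s['force'])
cs={}
for n in ['wrist','side','scene']:
  c=vision.capture(n); cs[n]=c
  u=proj(c,[s['ee_pos']-[0,0,.03]])[0].astype(int);print(n,u)
  a=c['image'][max(u[1]-60,0):u[1]+60,max(0,u[0]-60):u[0]+60]; save(n+'5z',cv2.resize(a,None,fx=5,fy=5,interpolation=cv2.INTER_CUBIC))
save('w5',cs['wrist']['image']);pickle.dump((cs,s),open('c5.pkl','wb'))
E
```

```text
7.55 [-2.86808272e-01  3.23907535e-01  1.76481554e+00  1.74138176e-05
  1.04956302e+00 -1.81880209e+00] [ 0.53534744 -0.08553369  0.08246558] [[ 3.17576093e-03  3.88026824e-02  9.99241846e-01]
 [-9.20914845e-04  9.99246574e-01 -3.87999392e-02]
 [-9.99994533e-01 -7.96997319e-04  3.20910219e-03]] [ 0.43040457 -0.14680827 -1.16463206]
wrist [281 231]
side [331 205]
scene [341 201]
```

View pics/w5.png

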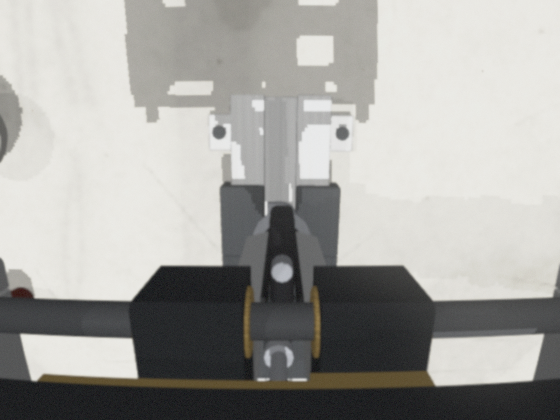

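View pics/side5z.png

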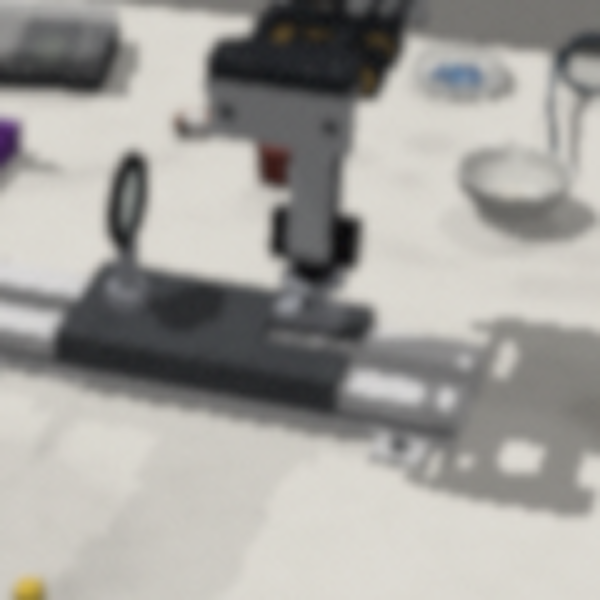

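View pics/scene5z.png

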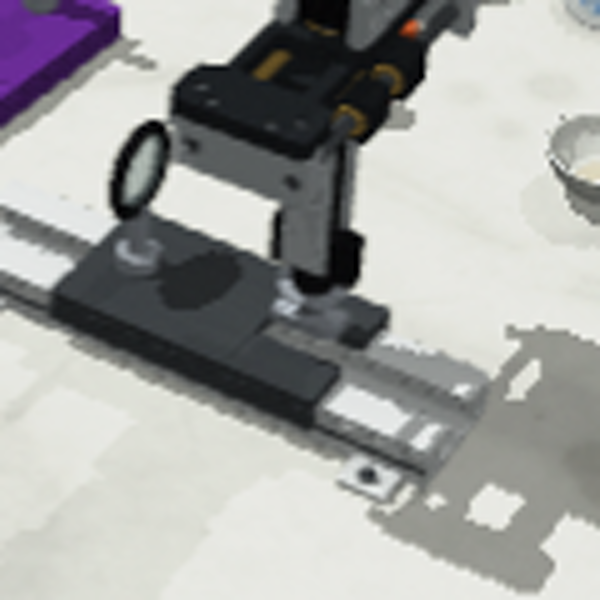

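```bash
python3 - <<'E'
from h import *
cs,s=pickle.load(open('c5.pkl','rb'));c=cs['wrist']
im=c['image'][90:290,200:360]; save('w5z',cv2.resize(im,None,fx=4,fy=4,interpolation=cv2.INTER_CUBIC)[:600])
E
```

```text
(no output)
```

View pics/w5z.png

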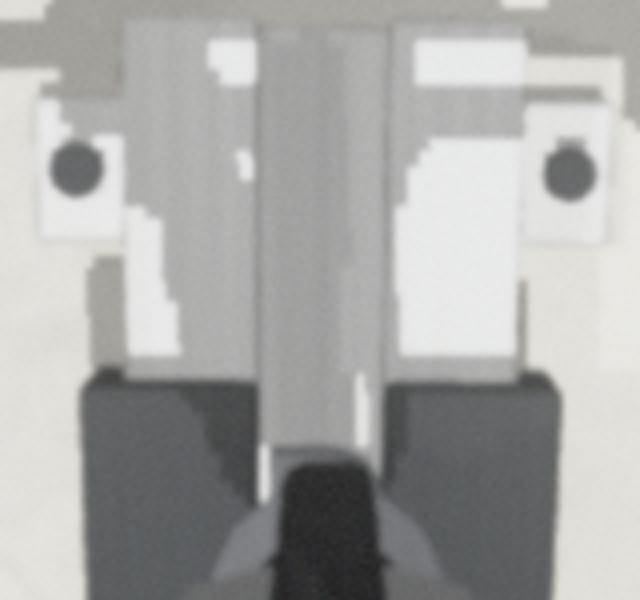

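```bash
python3 - <<'E'
from h import *
cs,s=pickle.load(open('c5.pkl','rb'));c=cs['wrist'];R=np.array(s['tcp_rot'])
f=lambda x,y,z:np.round(1000*R.T@(onz(c,(x/4+200,y/4+90),z)-s['ee_pos']),2)
for n,p in dict(oL=(82,410,.034),oR=(558,410,.034),oLb=(88,580,.034),oRb=(552,580,.034),fL=(257,390,.034),fR=(386,390,.034),mL=(257,200,.026),mR=(388,200,.026),rL=(125,200,.026),rR=(523,200,.026),hL=(77,168,.003),hR=(569,173,.003),headL=(272,455,.052),headR=(374,455,.052),plL=(284,475,.106),plR=(374,475,.106)).items(): print(n,f(*p))
g=lambda x,y:onz(c,(x/4+200,y/4+90),.034); print((g(257,385)+g(386,385))/2)
E
```

```text
oL [ 48.43 -40.17 -21.16]
oR [ 48.37  38.38 -21.23]
oLb [ 48.52 -40.33   8.29]
oRb [48.46 38.52  8.21]
fL [ 48.4  -11.22 -24.52]
fR [ 48.38   9.95 -24.53]
mL [ 56.3  -11.31 -54.95]
mR [ 56.28  10.32 -54.96]
rL [ 56.32 -33.14 -54.99]
rR [ 56.26  32.64 -55.03]
hL [ 79.31 -44.94 -59.65]
hR [ 79.24  44.01 -58.81]
headL [ 30.42  -8.14 -17.72]
headR [ 30.4    7.45 -17.74]
plL [-23.62  -4.66 -27.89]
plR [-23.63   5.59 -27.89]
[ 0.5101375  -0.08522764  0.034     ]
```

>>> {"api": "move_arm", "payload": {
  "steps": [
    [0, 0.0, -0.0004, -0.002, 0, 0.003, 0.001],
    [0, 0.0, -0.0004, -0.002, 0, 0.003, 0.001],
    [0, 0.005, -0.0004, -0.002, 0, 0.003, 0.001],
    [0, 0.01, -0.0004, -0.002, 0, 0.003, 0.001],
    [0, 0.015, -0.0004, -0.002, 0, 0.003, 0.001],
    [0, 0.018, -0.0004, -0.002, 0, 0.003, 0.001],
    [0, 0.02, -0.0004, -0.002, 0, 0.003, 0.001],
    [0, 0.02, -0.0004, -0.002, 0, 0.003, 0.001],
    [0, 0.02, -0.0004, -0.002, 0, 0.003, 0.001]
  ]
}}

```text
t: 8.6
ee_pos: [0.533, -0.086, 0.062]
tcp_rot: [[-0.001, 0.039, 0.999], [0.0, 0.999, -0.039], [-1.0, 0.0, -0.001]]
force: [-0.5, -0.6, -2.6]
gripper_width: 0.0116
```

>>> {"api": "move_arm", "payload": {
  "steps": [
    [0, 0.003, 0, 0, 0, 0, 0],
    [0, 0.006, 0, 0, 0, 0, 0],
    [0, 0.009, 0, 0, 0, 0, 0],
    [0, 0.0115, 0, 0, 0, 0, 0],
    [0, 0.0115, 0, 0, 0, 0, 0],
    [0, 0.0115, 0, 0, 0, 0, 0]
  ]
}}

```text
t: 9.2
ee_pos: [0.533, -0.086, 0.0504]
tcp_rot: [[-0.001, 0.039, 0.999], [0.0, 0.999, -0.039], [-1.0, 0.0, -0.001]]
force: [0.1, 0.7, -2.4]
gripper_width: 0.0117
```

```bash
python3 - <<'E'
from h import *
s=sensors.read_state();print(s['t'],s['joint_pos'],s['ee_pos'],s['tcp_rot'],s['force'],s['torque'])
cs={}
for n in ['wrist','side','scene']:
  c=vision.capture(n); cs[n]=c
  u=proj(c,[s['ee_pos']-[0,0,.01]])[0].astype(int)
  a=c['image'][max(u[1]-40,0):u[1]+40,max(0,u[0]-40):u[0]+40]; save(n+'6z',cv2.resize(a,None,fx=6,fy=6,interpolation=cv2.INTER_CUBIC))
pickle.dump((cs,s),open('c6.pkl','wb'))
save('m6',np.hstack([cv2.resize(cs[n]['image'][150:250,270:400],None,fx=3,fy=3,interpolation=cv2.INTER_CUBIC) for n in ['side','scene']]))
E
```

```text
9.2 [-2.89083381e-01  3.57950190e-01  1.80706886e+00  2.68860365e-04
  9.77429983e-01 -1.82082867e+00] [ 0.5329786  -0.08602058  0.05044728] [[-7.57285586e-04  3.91915941e-02  9.99231427e-01]
 [ 4.57779752e-04  9.99231623e-01 -3.91912548e-02]
 [-9.99999608e-01  4.27748942e-04 -7.74644823e-04]] [ 0.07889154  0.67823826 -2.35688578] [-0.01549431  0.00940858 -0.0338382 ]
```

View pics/m6.png

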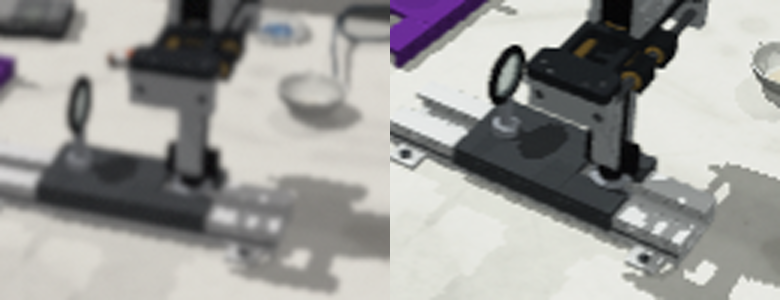

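View pics/wrist6z.png

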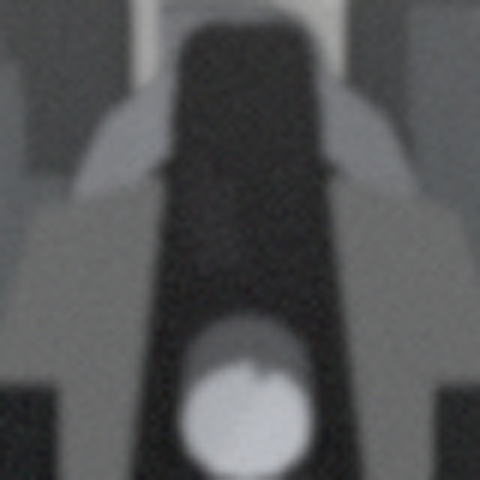

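>>> {"api": "move_arm", "payload": {
  "steps": [
    [0, 0.0007, 0, 0, 0, 0, 0],
    [0, 0.0014, 0, 0, 0, 0, 0],
    [0, 0.0018, 0, 0, 0, 0, 0],
    [0, 0.0018, 0, 0, 0, 0, 0]
  ]
}}

```text
t: 9.75
ee_pos: [0.5333, -0.0861, 0.0498]
tcp_rot: [[0.0, 0.039, 0.999], [0.0, 0.999, -0.039], [-1.0, 0.0, 0.0]]
force: [-1.6, 0.6, 4.4]
gripper_width: 0.0114
```

>>> {"api": "move_arm", "payload": {
  "steps": [
    [0, 0, -0.0001, 0, 0.14, 0, 0],
    [0, 0, -0.0003, 0, 0.28, 0, 0],
    [0, 0, -0.0004, -0.0001, 0.42, 0, 0],
    [0, 0, -0.0005, -0.0002, 0.56, 0, 0],
    [0, 0, -0.0006, -0.0002, 0.7, 0, 0],
    [0, 0, -0.0007, -0.0003, 0.84, 0, 0],
    [0, 0, -0.0008, -0.0004, 0.98, 0, 0],
    [0, 0, -0.0009, -0.0006, 1.12, 0, 0],
    [0, 0, -0.001, -0.0007, 1.26, 0, 0],
    [0, 0, -0.001, -0.0008, 1.4, 0, 0],
    [0, 0, -0.001, -0.0009, 1.5, 0, 0],
    [0, 0, -0.001, -0.0009, 1.5, 0, 0],
    [0, 0, -0.001, -0.0009, 1.5, 0, 0]
  ]
}}

```text
t: 11.05
ee_pos: [0.5325, -0.0871, 0.0499]
tcp_rot: [[0.001, 0.999, 0.034], [0.0, 0.034, -0.999], [-1.0, 0.001, -0.0]]
force: [-0.1, 0.3, 0.2]
gripper_width: 0.0117
```

```bash
python3 - <<'E'
from h import *
s=sensors.read_state();print(s['t'],s['joint_pos'],s['ee_pos'],s['tcp_rot'],s['force'],s['torque'])
cs={}
for n in ['wrist','side','scene']:
  c=vision.capture(n); cs[n]=c
pickle.dump((cs,s),open('c7.pkl','wb'))
save('w7',cs['wrist']['image'])
save('m7',np.hstack([cv2.resize(cs[n]['image'][150:250,270:400],None,fx=3,fy=3,interpolation=cv2.INTER_CUBIC) for n in ['side','scene']]))
E
```

```text
11.05 [-2.91275295e-01  3.57529697e-01  1.80968038e+00  2.94907574e-04
  9.73670275e-01 -3.25164111e-01] [ 0.53253951 -0.08710534  0.04985024] [[ 7.52348086e-04  9.99431147e-01  3.37166955e-02]
 [ 2.90438114e-05  3.37166832e-02 -9.99431431e-01]
 [-9.99999717e-01  7.52899585e-04 -3.66060771e-06]] [-0.07601384  0.32424631  0.19116167] [-0.10391888  0.10645382 -0.0113138 ]
```

View pics/m7.png

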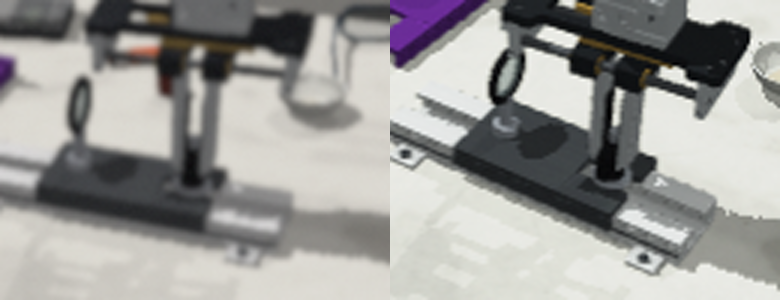

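View pics/w7.png

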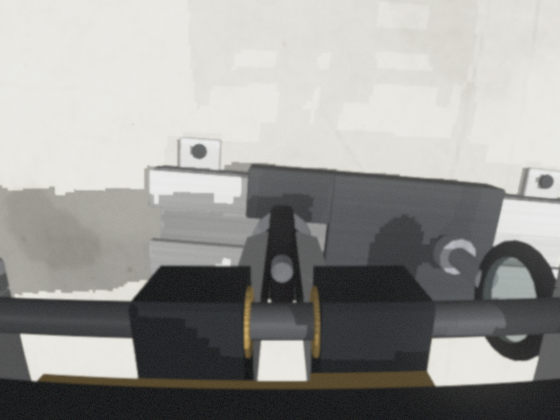

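>>> {"api": "move_arm", "payload": {
  "steps": [
    [0, 0, -0.0001, 0, 0.14, 0, 0],
    [0, 0, -0.0003, 0, 0.28, 0, 0],
    [0, 0, -0.0004, -0.0001, 0.42, 0, 0],
    [0, 0, -0.0005, -0.0002, 0.56, 0, 0],
    [0, 0, -0.0006, -0.0002, 0.7, 0, 0],
    [0, 0, -0.0007, -0.0003, 0.84, 0, 0],
    [0, 0, -0.0008, -0.0004, 0.98, 0, 0],
    [0, 0, -0.0008, -0.0004, 0.98, 0, 0]
  ]
}}

```text
t: 12.0
ee_pos: [0.5315, -0.0871, 0.0498]
tcp_rot: [[0.0, 0.585, -0.811], [-0.001, -0.811, -0.585], [-1.0, 0.001, 0.0]]
force: [1.0, -1.2, -0.7]
gripper_width: 0.012
```

```bash
python3 - <<'E'
from h import *
s=sensors.read_state();print(s['t'],s['joint_pos'],s['ee_pos'],s['tcp_rot'],s['force'],s['torque'])
E
```

```text
12.0 [-2.91249133e-01  3.56479003e-01  1.81159978e+00 -6.52395616e-04
  9.73031663e-01  6.55191556e-01] [ 0.53153571 -0.08710894  0.04980837] [[ 3.07146270e-04  5.84872240e-01 -8.11125372e-01]
 [-6.55050980e-04 -8.11125118e-01 -5.84872305e-01]
 [-9.99999738e-01  7.10969816e-04  1.33987079e-04]] [ 1.01074625 -1.20449816 -0.73373111] [-0.42338337  0.25108712 -0.0834935 ]
```

>>> {"api": "move_arm", "payload": {
  "steps": [
    [0, 0, -0.0001, 0, 0.12, 0, 0],
    [0, 0, -0.0002, 0, 0.24, 0, 0],
    [0, 0, -0.0003, -0.0001, 0.36, 0, 0],
    [0, 0, -0.0004, -0.0001, 0.48, 0, 0],
    [0, 0, -0.0005, -0.0002, 0.6, 0, 0],
    [0, 0, -0.0006, -0.0002, 0.72, 0, 0],
    [0, 0, -0.0007, -0.0003, 0.85, 0, 0],
    [0, 0, -0.0007, -0.0003, 0.85, 0, 0],
    [0, 0, -0.0007, -0.0003, 0.85, 0, 0]
  ]
}}

```text
t: 12.9
ee_pos: [0.5314, -0.0867, 0.0497]
tcp_rot: [[0.0, -0.219, -0.976], [-0.001, -0.976, 0.219], [-1.0, 0.001, -0.001]]
force: [-0.6, -1.9, -1.7]
gripper_width: 0.0119
```

```bash
python3 - <<'E'
from h import *
s=sensors.read_state();print(s['t'],s['joint_pos'],s['ee_pos'],s['tcp_rot'],s['force'],s['torque'])
cs={}
for n in ['wrist','side','scene']:
  c=vision.capture(n); cs[n]=c
pickle.dump((cs,s),open('c8.pkl','wb'))
save('w8',cs['wrist']['image'])
E
```

```text
12.9 [-2.90229099e-01  3.56238864e-01  1.81224308e+00 -1.34344470e-03
  9.72484232e-01  1.50202055e+00] [ 0.53136801 -0.0867227   0.04973468] [[ 2.83008660e-04 -2.18909913e-01 -9.75745033e-01]
 [-1.24304659e-03 -9.75744396e-01  2.18909409e-01]
 [-9.99999187e-01  1.15094328e-03 -5.48259334e-04]] [-0.57287173 -1.9426488  -1.65492799] [-0.35834608  0.21367082 -0.01397092]
```

View pics/w8.png

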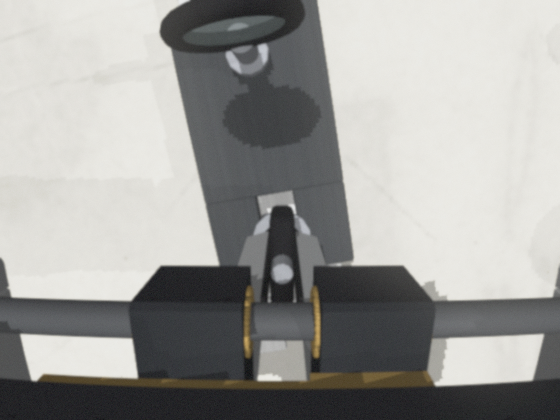

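```bash
python3 - <<'E'
from h import *
ims=[]
for k in [6,7,8]:
  cs,s=pickle.load(open(f'c{k}.pkl','rb')); ims.append(cv2.resize(cs['wrist']['image'][195:300,255:310],None,fx=4.5,fy=4.5,interpolation=cv2.INTER_CUBIC))
save('tip',np.hstack(ims))
E
```

```text
(no output)
```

View pics/tip.png

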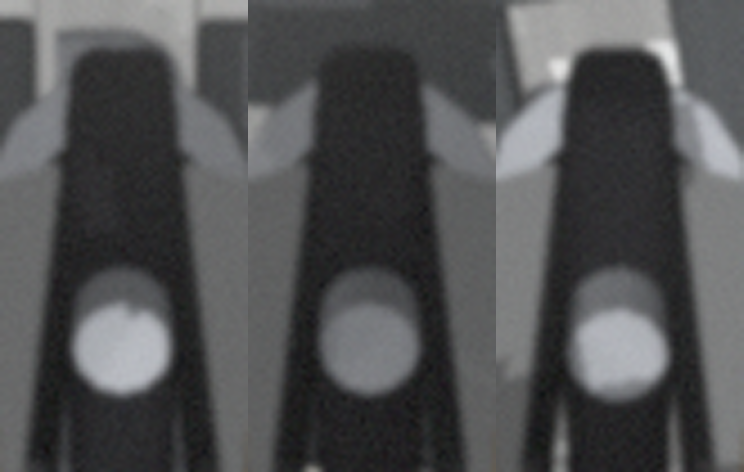

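```bash
python3 - <<'E'
from h import *
for k in [6,7,8]:
  cs,s=pickle.load(open(f'c{k}.pkl','rb')); c=cs['wrist'];g=cv2.cvtColor(c['image'],cv2.COLOR_RGB2GRAY).astype(float)
  for col in (280,282,284):
    p=g[250:295,col-1:col+2].mean(1); print(k,col,p.astype(int).tolist())
for dz in (.0340,.0352,.0365): print(proj(c,[s['ee_pos']+[0,0,dz]]))
R=np.array(s['tcp_rot'])
for h in (.034,.035,.036,.037): print(h,proj(c,[s['ee_pos']+R@[-h,0,.004]]))
E
```

```text
6 280 [36, 37, 38, 43, 57, 73, 82, 86, 87, 86, 88, 95, 119, 146, 164, 171, 173, 173, 174, 174, 175, 179, 178, 181, 181, 183, 182, 184, 183, 183, 175, 148, 105, 65, 47, 43, 43, 44, 44, 45, 43, 41, 43, 43, 42]
6 282 [34, 35, 35, 45, 60, 74, 84, 86, 88, 87, 88, 98, 121, 139, 156, 164, 173, 175, 177, 177, 178, 183, 182, 185, 185, 186, 186, 186, 184, 185, 178, 156, 114, 71, 48, 45, 42, 40, 41, 44, 42, 41, 44, 44, 44]
6 284 [39, 36, 35, 42, 54, 71, 82, 86, 86, 84, 87, 91, 101, 117, 135, 154, 171, 178, 181, 182, 183, 185, 185, 186, 188, 186, 187, 185, 186, 185, 171, 141, 96, 60, 46, 44, 43, 43, 42, 44, 44, 42, 43, 42, 44]
7 280 [34, 38, 35, 39, 52, 66, 78, 79, 81, 80, 79, 85, 97, 111, 120, 122, 122, 122, 121, 121, 122, 121, 122, 124, 125, 127, 127, 127, 127, 127, 121, 105, 79, 51, 33, 33, 34, 32, 31, 34, 34, 32, 35, 32, 33]
7 282 [37, 36, 34, 40, 54, 68, 74, 76, 78, 79, 78, 84, 97, 113, 119, 121, 123, 122, 121, 122, 124, 123, 125, 126, 125, 126, 128, 127, 126, 128, 122, 110, 84, 53, 34, 34, 35, 33, 33, 36, 33, 34, 34, 33, 34]
7 284 [38, 35, 36, 38, 50, 62, 70, 75, 76, 77, 76, 79, 88, 108, 1
[... 315 characters left out ...]
40, 37, 37, 38, 33, 34, 35, 34, 35, 35]
8 282 [47, 48, 46, 57, 75, 92, 102, 104, 107, 106, 106, 106, 110, 130, 156, 173, 177, 178, 179, 179, 179, 180, 180, 179, 178, 177, 179, 175, 174, 163, 146, 128, 114, 92, 64, 42, 36, 37, 34, 36, 34, 35, 36, 37, 35]
8 284 [45, 47, 48, 53, 67, 85, 98, 103, 102, 102, 101, 103, 107, 121, 146, 166, 174, 177, 178, 178, 178, 180, 181, 179, 179, 179, 178, 177, 170, 153, 135, 123, 110, 84, 55, 41, 34, 35, 33, 36, 35, 34, 33, 34, 32]
[[281.76653857 273.38002658]]
[[281.77112936 274.50611934]]
[[281.77617975 275.74489324]]
0.034 [[281.67267751 281.64514518]]
0.035 [[281.67331686 282.62712759]]
0.036 [[281.67396399 283.62108669]]
0.037 [[281.67461904 284.62723894]]
```

>>> {"api": "move_arm", "payload": {
  "steps": [
    [0, 0, -0.0001, 0, 0.12, 0, 0]
  ]
}}

```text
t: 13.15
ee_pos: [0.5314, -0.0867, 0.0497]
tcp_rot: [[0.0, -0.337, -0.942], [-0.001, -0.942, 0.337], [-1.0, 0.001, -0.001]]
force: [0.1, -1.0, -0.8]
gripper_width: 0.0117
```

```bash
python3 - <<'E'
from h import *
s=sensors.read_state();print(s['t'],s['joint_pos'][5],s['joint_velocities'][5],s['force'],s['torque'],s['tcp_rot'])
E
```

```text
13.15 1.625024397889324 1.2300430592254914 [ 0.12245412 -0.96975479 -0.8465012 ] [-0.28361466  0.19328283  0.13006111] [[ 2.10801739e-04 -3.36764912e-01 -9.41588737e-01]
 [-1.35937415e-03 -9.41587984e-01  3.36764338e-01]
 [-9.99999054e-01  1.20898088e-03 -6.56277901e-04]]
```

>>> {"api": "move_arm", "payload": {
  "steps": [
    [0, 0, 0, 0, 0.0, 0, 0],
    [0, 0, 0, 0, 0.0, 0, 0],
    [0.03, 0, 0, 0, 0.0, 0, 0],
    [0.03, 0, 0, 0, 0.0, 0, 0],
    [0.03, 0, 0, 0, 0.0, 0, 0],
    [0.03, 0, 0, 0, 0, 0, 0],
    [0.03, -0.01, 0, 0, 0, 0, 0],
    [0.03, -0.03, 0, 0, 0, 0, 0],
    [0.03, -0.06, 0, 0, 0, 0, 0],
    [0.03, -0.1, 0, 0, 0, 0, 0],
    [0.03, -0.14, 0, 0, 0, 0, 0],
    [0.03, -0.16, 0, 0, 0, 0, 0],
    [0.03, -0.16, 0, 0, 0, 0, 0]
  ]
}}

```text
t: 14.45
ee_pos: [0.5336, -0.0871, 0.2139]
tcp_rot: [[0.008, -0.337, -0.942], [-0.004, -0.942, 0.337], [-1.0, 0.001, -0.009]]
force: [0.3, -0.2, 0.1]
gripper_width: 0.0299
```

```bash
python3 - <<'E'
from h import *
s=sensors.read_state();print(s['t'],s['ee_pos'],s['gripper_width'],s['force'])
cs={}
for n in ['wrist','side','scene']:
  c=vision.capture(n); cs[n]=c
pickle.dump((cs,s),open('c9.pkl','wb'))
save('w9',cs['wrist']['image']);save('sc9',cs['scene']['image'])
save('m9',np.hstack([cv2.resize(cs[n]['image'][150:250,270:400],None,fx=3,fy=3,interpolation=cv2.INTER_CUBIC) for n in ['side','scene']]))
E
```

```text
14.45 [ 0.53356065 -0.08705715  0.21392429] 0.02987966995101833 [ 0.30454866 -0.21909922  0.08606014]
```

View pics/m9.png

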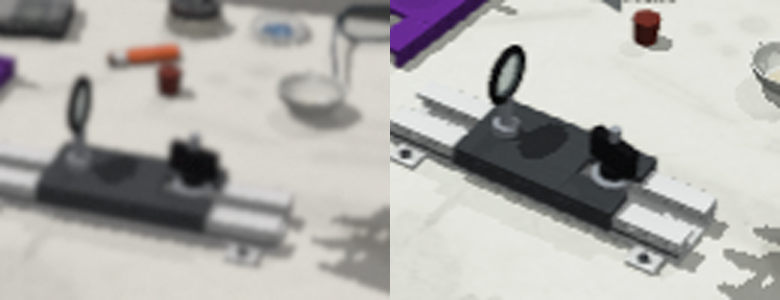

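View pics/w9.png

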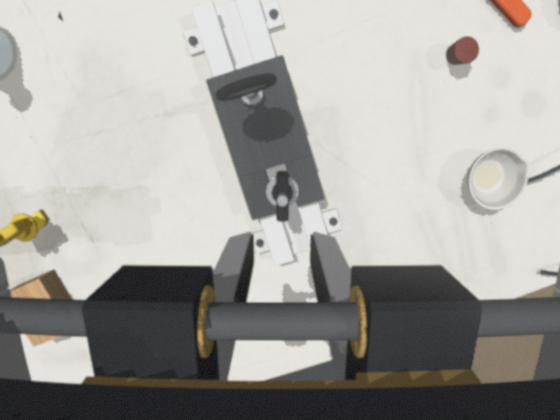

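View pics/sc9.png

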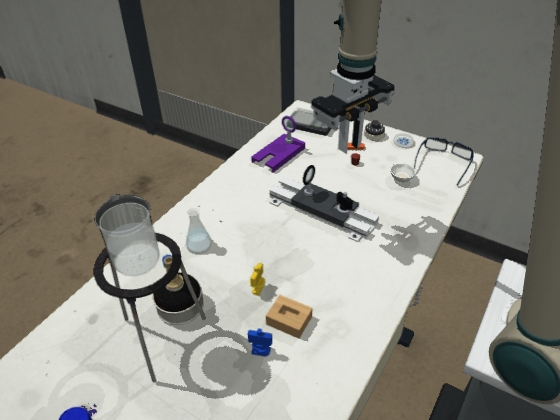

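```bash
python3 - <<'E'
from h import *
c0=pickle.load(open('c0.pkl','rb'));cs,s=pickle.load(open('c9.pkl','rb'))
for n in ['scene','side']:
  a=cv2.cvtColor(c0[n]['image'],cv2.COLOR_RGB2GRAY).astype(np.float32);b=cv2.cvtColor(cs[n]['image'],cv2.COLOR_RGB2GRAY).astype(np.float32)
  # lens/plate far half, away from bolt
  w=(slice(160,222),slice(292,335)) if n=='scene' else (slice(170,226),slice(278,318))
  print(n,cv2.phaseCorrelate(a[w].copy(),b[w].copy()),np.abs(a[w]-b[w]).mean(),np.abs(a[w]-b[w]).max())
c=cs['wrist'];im=c['image'][50:270,200:350];save('w9z',cv2.resize(im,None,fx=2.7,fy=2.7,interpolation=cv2.INTER_CUBIC))
d=np.abs(c0['scene']['image'].astype(int)-cs['scene']['image']).max(2); save('diff',np.repeat((np.clip(d*3,0,255)).astype(np.uint8)[...,None],3,2))
E
```

```text
scene ((0.4952814848704392, -0.0033071638814021753), 0.9997980934464269) 4.0026255 16.0
side ((-0.027724919173923723, -0.045938806529655096), 0.9935023454825084) 2.6401787 9.0
```

View pics/w9z.png

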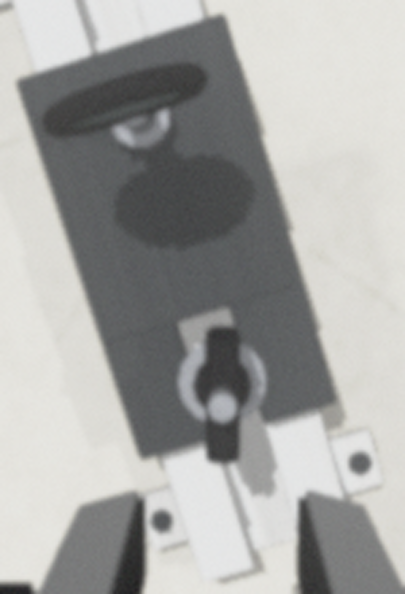

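View pics/diff.png

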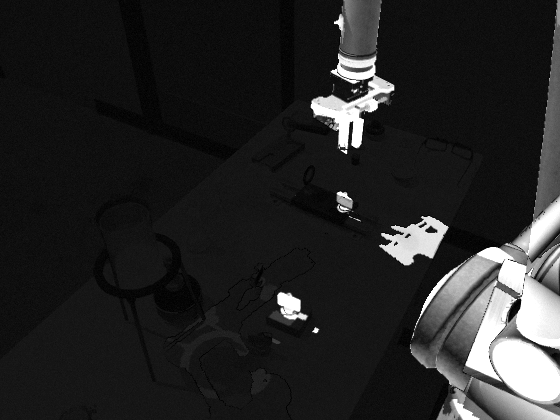

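```bash
python3 -c "
from bench import job;print(job.job_done())"
```

```text
the job is handed in; nothing more can be done
None
```

The carrier is fastened to the rail and the job is handed in at about 14.6 s. The final tightness is worked out from the turn angle, not measured directly.

**What I did:** I took the black-nutted T-bolt from the block and lowered it through the fork until the washer touched the plate. I turned it clockwise about 3.45 rad in total. With the head jamming at about 100°, that puts the wing nut at roughly 1.7 rad. I then let go and lifted clear.

**Checks that agreed:**
- **Carrier and bystanders:** comparing pictures from before and after, only the bolt, the arm and its shadows changed. The carrier's shift in the "side" view was under 0.05 px.
- **Nut run-down:** the bolt tip rose about 1.3 mm relative to the nut, as expected once the head meets the lips. The nut stayed at its angle after release.
- **Forces:** the contact force stayed at a few newtons throughout.

**Checks that were unclear:**
- **Tightness:** the tip rise only shows the nut passed about 0.8 rad. The torque was about 0.13 N m during the last bit of turning. It read near zero when standing still, so it did not confirm the clamp force.
- **Image shift:** the correlation in the "scene" view gave 0.5 px, although the difference image shows no displaced edges there. I take this as lighting or an artefact.

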